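Release the purple-capped sample from the tube dispenser

TASK

Find the lane of the two-lane tube dispenser that holds the purple-capped tube, and press down that lane's blue paddle with a fingertip so that its black gate lifts and the tube rolls by itself into the orange-lined tray. Then let the paddle come back up so that the gate is shut again. Do not touch either tube or the gates, do not work the other lane, which must keep its yellow-capped tube, and leave the jar, bottle and tape roll where they stand.

Things in the scene. Friction and masses are not known exactly. Their poses are not given: they have to be found in the camera images.
- dispenser: fixed white two-lane gravity tube dispenser, 285 x 300 mm base. Origin on the work surface; x points the way the tubes roll (away from the robot, give or take its yaw), y to its left (the robot's left), z up. Chute x -72 to 72 mm, walls up to 94 mm high; left lane centred at y +59, right at y -59, each 112 mm wide. Orange-floored tray beyond, x 75 to 191, walls 43 mm high, y -115 to 115
- lever_left (a joint): hinge of the left rocking lever. 0 = level: paddle up, gate shut; grows as the paddle is pressed, stop at 0.30 rad. Pivot at x -30, y +140, z 85 in the dispenser frame; paddle centre 110 mm from it towards -x, gate 107 mm towards +x. A spring returns it: about 3 N at the paddle to start, 6 N at the stop. A tube passes at about 0.17 rad (paddle 19 mm down; 33 mm at the stop)
- lever_right (a joint): hinge of the right rocking lever. 0 = level: paddle up, gate shut; grows as the paddle is pressed, stop at 0.30 rad. Pivot at x -30, y -140, z 85 in the dispenser frame; paddle centre 110 mm from it towards -x, gate 107 mm towards +x. A spring returns it: about 3 N at the paddle to start, 6 N at the stop. A tube passes at about 0.17 rad (paddle 19 mm down; 33 mm at the stop)
- paddle_left_top (a point): centre of the top face of the left lever's blue press paddle, 44 mm (x) by 38 mm (y), 8 mm thick, at x -140, y +140, z 93 mm in the dispenser frame at rest, at the robot's end of the dispenser, with free space under it. Axes as the lever's
- paddle_right_top (a point): centre of the top face of the right lever's blue press paddle, 44 mm (x) by 38 mm (y), 8 mm thick, at x -140, y -140, z 93 mm in the dispenser frame at rest, at the robot's end of the dispenser, with free space under it. Axes as the lever's
- gate_left (a point): black gate plate of the left lane, 5 mm thick, 137 mm wide, 16 mm high; the point is its middle over the lane: x 78, y +59, z 55 mm in the dispenser frame when shut. Hangs from the left lever by a strap and swings up when that paddle is pressed
- gate_right (a point): black gate plate of the right lane, 5 mm thick, 137 mm wide, 16 mm high; the point is its middle over the lane: x 78, y -59, z 55 mm in the dispenser frame when shut. Hangs from the right lever by a strap and swings up when that paddle is pressed
- purple_tube_center (a point): centre of the loose purple-capped sample tube, lying, 100 mm long along its y axis, 16 mm glass body, 19 mm purple cap on the last 22 mm at +y, 22 g. At the start it lies across one of the two lanes against the shut gate, near x 67, y +61 or -57, z 56 mm in the dispenser frame; which lane varies
- yellow_tube_center (a point): centre of the loose yellow-capped sample tube, lying, 100 mm long along its y axis, 16 mm glass body, 19 mm yellow cap on the last 22 mm at +y, 22 g. At the start it lies across one of the two lanes against the shut gate, near x 67, y +61 or -57, z 56 mm in the dispenser frame; which lane varies
- jar: loose sample jar with an orange cap, 52 mm across, 65 mm high, standing between the two paddles on the robot's side of the dispenser; origin at the centre of its underside
- bottle: loose bottle with a blue cap, 56 mm across, 110 mm high, standing to one side of the dispenser; origin at the centre of its underside
- tape: loose green tape roll, 84 mm across, 25 mm high, lying to the other side of the dispenser; origin at the centre of its underside

How it is judged:
On the way, in this order (a step that is already met when the one before it is completed fails the run):
1. the lever of the purple-capped tube's lane is pressed and its gate lifts (joint above 0.12 rad) with the tube still in the chute (x of purple_tube_center in the frame of dispenser below 0.095 m and ((y of purple_tube_center in the frame of dispenser above 0 m and value of joint lever_left above 0.12 rad) or (y of purple_tube_center in the frame of dispenser below 0 m and value of joint lever_right above 0.12 rad))).
2. the purple-capped tube has rolled into the tray (x of purple_tube_center in the frame of dispenser between 0.095 and 0.195 m and y of purple_tube_center in the frame of dispenser between -0.118 and 0.118 m and z of purple_tube_center in the frame of dispenser between 0.015 and 0.045 m), for 0.1 s.
3. the paddle is let up and both gates are shut (value of joint each of lever_left, lever_right below 0.04 rad), for 0.2 s.
At the end, for the whole second after the job is handed in: the purple-capped tube lies at rest (under 30 mm/s) in the tray, both levers are back (under 0.04 rad), the yellow-capped tube and the jar, bottle and tape are within 15 mm of where they started (all of step 2 and all of step 3 and linear speed of purple_tube below 0.03 m/s and distance of each of yellow_tube_center, jar, bottle, tape from where it was at the start of the episode below 0.015 m); the robot touches nothing.
It fails at once if the purple-capped tube is lifted (centre more than 85 mm above the work surface) (height (world z) of purple_tube_center above 0.085 m).
It fails at once if a tube or a gate is touched by the robot (contact force between any of the fingers, the arm and purple_tube above 0.5 N or contact force between any of the fingers, the arm and yellow_tube above 0.5 N or contact force between any of the fingers, the arm and lever_left_c3 above 0.5 N or contact force between any of the fingers, the arm and lever_left_c4 above 0.5 N or contact force between any of the fingers, the arm and lever_right_c3 above 0.5 N or contact force between any of the fingers, the arm and lever_right_c4 above 0.5 N).
It fails at once if the yellow-capped tube's gate is worked (its lever above 0.08 rad) ((y of yellow_tube_center in the frame of dispenser above 0 m and value of joint lever_left above 0.08 rad) or (y of yellow_tube_center in the frame of dispenser below 0 m and value of joint lever_right above 0.08 rad)).
It fails at once if the yellow-capped tube leaves its place (15 mm) (distance of yellow_tube_center from where it was at the start of the episode above 0.015 m).
It fails at once if the jar, bottle or tape is moved more than 15 mm (distance of any of jar, bottle, tape from where it was at the start of the episode above 0.015 m).
It also fails if it takes over 32 s, if anything falls off the work surface, if the arm or the gripper's body presses on something with over 40 N, if the wrist force passes 120 N, or if a joint passes its speed limit or range.

ROBOT

A 6-joint arm with a two-finger parallel gripper is mounted at the origin on the work surface. World frame = base frame: x ahead of the robot, y to its left, z up, the work surface at z = 0. Lengths are in m, angles in rad, forces in N, time in s.
With the tool pointing down it reaches from about 0.325 to 0.775 m from the base axis. Payload 9.3 kg.
Tool frame: the origin (TCP) lies on the mounting face of the last link; the fingertips stand tip_extent ahead of it and the grasp point (between the pads) lies 155 mm ahead of it (tip_extent is the distance from the TCP to the fingertips, in m); x points along the fingers, z is the direction in which the jaws open and shut, and the axes are right-handed (so a half turn about x gives the same grasp; the last joint's range is limited). The gripper opens to 85 mm and grips with 20 to 120 N. Pads are 22 mm wide; open, the fingers measure 114 mm over their backs; the gripper's body (76 mm by 85 mm) begins 54 mm behind the grasp point. The pads swing forward as they close: fully open they stand 13 mm farther back than shut.
Start: joints at [1.125, 0.259, 0.021, 1.334, 0, 1.418], TCP at [0.159, 0.527, 0.405] pointing down, gripper open.
Joint ranges: [-3.04, 3.04], [-0.91, 1.82], [-1.04, 1.36], [-1.92, 1.95], [-1.52, 1.45], [-3.14, 3.14]. Speed limits (rad/s): [2.22, 2.22, 2.79, 3.14, 3.14, 3.14].

INTERFACE

Orientations are given as a unit quaternion [w, x, y, z].
In Python, from bench import * gives the robot as it stands. The module is installed in compiled form; this text tells all that it offers. Calls block until the motion is done:
- goto(position, orientation): joint-space move of the TCP to a pose.
- move_linear(position, rotation=None, feed=0.15): straight line of the TCP; rotation=None keeps the orientation; feed is the mean speed in m/s.
- set_joints(angles): joint-space move.
- ungrasp() and close_gripper(effort=None): open the fingers fully, or close them until they stop; effort is the grip in N (None keeps the last).
- sleep(seconds).
- ik(position, orientation): joint angles nearest the present ones, or None.
- observe(): the state.
- grab_frame(name): name is "side" or "top"; returns (picture, depth): 480x640x3 uint8, blue, green, red; 480x640 float32, m along the optical axis (not along the pixel's ray), 0 where there is no reading.
- camera_model(name): a dict with "K" (3x3 intrinsics, pixels), "R" (3x3) and "t" (3): a world point X has camera coordinates R X + t. Camera axes: x right, y down, z forward; pixel columns grow to the right and rows downward; lengths in m; the calibration is good to about 2 mm. A picture is of the moment at which its call begins. camera_model takes no time and is no camera call.
A pose or a line that the arm cannot do raises Unreachable and nothing moves.
- close_job(): hands the job in, once; it reports no verdict.
The state is a dict: "t": time; "qpos": joint angles; "joint_velocities": joint speeds; "tau": joint torques, N m; "ee_pos": TCP position; "tool_rot": TCP orientation; "wrist_force": force on the tool from outside, world axes, zero at the start; "ft_torque": the same for the moment, N m; "gripper_width": finger opening in m.
Only numpy, scipy, OpenCV 4.12 (cv2) and the standard library are available. Lean on these libraries where they do the work, as an engineer would, in place of code of your own. Each camera call takes 0.05 s, during which the arm holds its last target. There are 200 camera calls.

## Working session

There is one attempt and no reset: what is moved stays moved. The work goes in short steps, each a Python script; the robot and the scene stay as the last script left them, time stands still between calls to the robot, and variables do not carry over. Pictures are saved under pics/ and viewed, about 8 in all and at most 12, crops included, and the job is handed in when it is done.

```bash
mkdir -p pics; python3 - <<'E'
from bench import *
import cv2,numpy as np
for n in("top","side"):
    p,d=grab_frame(n); cv2.imwrite(f"pics/{n}0.png",p); np.save(f"pics/{n}0.npy",d)
    m=camera_model(n); print(n,m["K"],m["R"],m["t"])
s=observe(); print(s["t"],s["ee_pos"],s["tool_rot"],s["gripper_width"],s["wrist_force"])
print({k:v for k,v in s.items() if 'tip' in k})
E
```

```text
top [[516.39593496   0.         321.7320086 ]
 [  0.         516.39593496 236.99939839]
 [  0.           0.           1.        ]] [[ 5.03316015e-04 -9.99916147e-01 -1.29400616e-02]
 [-9.88695700e-01  1.44258625e-03 -1.49929091e-01]
 [ 1.49935186e-01  1.28692449e-02 -9.88612069e-01]] [0.05715501 0.60939959 0.93097579]
side [[477.44628845   0.         318.78839676]
 [  0.         477.44628845 244.36097868]
 [  0.           0.           1.        ]] [[ 0.93983928 -0.34070075  0.02500275]
 [-0.15687628 -0.49544855 -0.85435389]
 [ 0.30346659  0.799033   -0.51908987]] [-0.55147035  0.18805489  0.71407351]
0.1 [0.15874783 0.52655916 0.40413055] [ 0.56722214 -0.42190256  0.5679544   0.42152708] 0.08541834370659694 [-0.26003011  0.71426251 -0.09506192]
{}
```

View pics/top0.png

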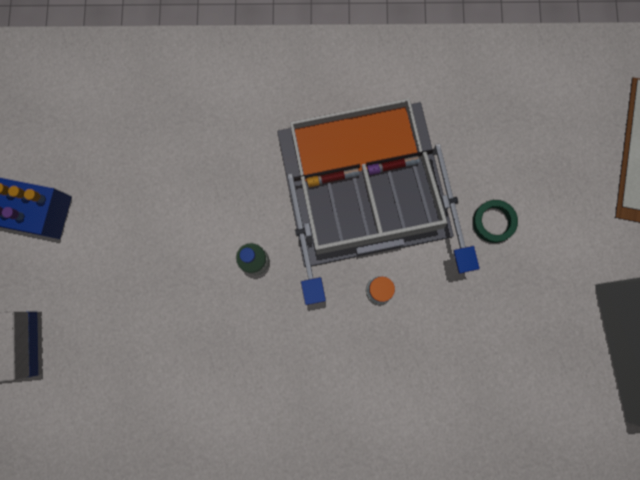

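View pics/side0.png

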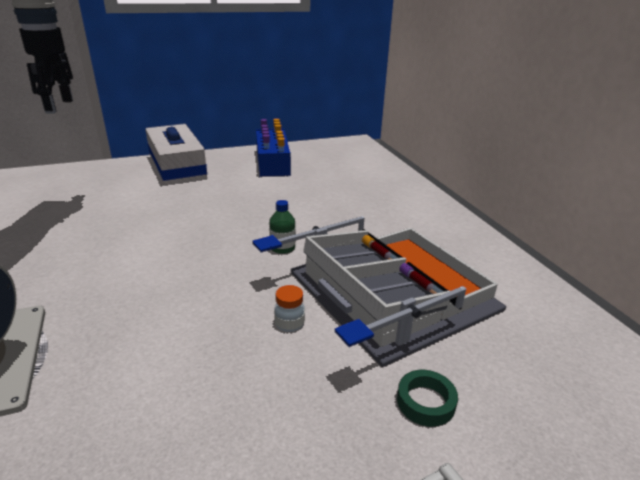

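The purple-capped tube (cap at about 375,169 in the top view) is in the right lane, and yellow (315,182) is in the left. The right paddle is at about (466,260), with the tape to its right at (495,221) and the jar at (382,290). Next I'll measure the paddles.

```bash
cat > h.py <<'E'
import numpy as np, cv2
from bench import *
def world(name,u,v,z):
    m=camera_model(name);K,R,t=m["K"],m["R"],m["t"]
    r=R.T@np.linalg.solve(K,[u,v,1]);c=-R.T@t
    return c+r*(z-c[2])/r[2]
E
python3 - <<'E'
from h import *
p=cv2.imread("pics/top0.png").astype(int); d=np.load("pics/top0.npy")
m=camera_model("top")
P={}
for n,(x0,x1,y0,y1) in dict(L=(295,335,270,315),R=(448,488,240,280)).items():
    b=p[y0:y1,x0:x1]; k=(b[...,0]>90)&(b[...,0]>2*b[...,2])
    v,u=np.nonzero(k); r=cv2.minAreaRect(np.c_[u+x0,v+y0].astype(np.float32))
    zz=np.median(d[v+y0,u+x0]); c=r[0]
    X=m["R"].T@(np.linalg.solve(m["K"],[c[0],c[1],1])*zz-m["t"])
    P[n]=world("top",*c,0.093); print(n,r,k.sum(),X,P[n])
e=P["L"]-P["R"]; print(np.linalg.norm(e),"yaw",np.arctan2(-e[0],e[1]))
for c in [(382,290,.065),(251,256,.11),(495,221,.025)]: print(world("top",*c))
from scipy.spatial.transform import Rotation as Ro
print(Ro.from_quat(np.roll(observe()["tool_rot"],-1)).as_matrix())
yaw=np.arctan2(-e[0],e[1])
for z in(.4,.3,.2):
  for a in (yaw,yaw+np.pi/2,yaw-np.pi/2,yaw+np.pi):
    zc=[np.cos(a),np.sin(a),0];x=[0,0,-1]
    q=np.roll(Ro.from_matrix(np.c_[x,np.cross(zc,x),zc]).as_quat(),1)
    print(z,a,q,ik([*P["R"][:2],z],q))
E
```

```text
L ((312.8461608886719, 290.73077392578125), (23.337818145751953, 19.415494918823242), 78.69007110595703) 455 [0.5060046  0.07198234 0.09263367] [0.50598744 0.07197131 0.093     ]
R ((466.1177062988281, 258.9706115722656), (23.768489837646484, 19.645383834838867), 75.96376037597656) 456 [ 0.56242511 -0.20142224  0.09227805] [ 0.56234702 -0.20122946  0.093     ]
0.2789535129793145 yaw 0.20343975550410878
[ 0.50861441 -0.05340795  0.065     ]
[0.56610513 0.18059875 0.11      ]
[ 0.6434811 -0.2781199  0.025    ]
[[-5.14555836e-04 -9.57441811e-01  2.88625907e-01]
 [-1.04384483e-03  2.88626303e-01  9.57441261e-01]
 [-9.99999323e-01  1.91376327e-04 -1.14793503e-03]]
0.4 0.20343975550410878 [ 0.70345174 -0.07180284  0.70345174  0.07180284] [-0.48407294  0.34155238  0.12889547  1.35813941  0.          0.88328364]
0.4 1.7742360822990053 [-0.44664322  0.54818777 -0.44664322 -0.54818777] [-0.48407294  0.34155238  0.12889547  1.35813941  0.         -0.68751269]
0.4 -1.3673565712907878 [ 0.54818777  0.44664322  0.54818777 -0.44664322] [-0.48407294  0.34155238  0.12889547  1.35813941  0.          2
[... 634 characters left out ...]
  0.70345174  0.07180284 -0.70345174] [-0.48407294  0.38519129 -0.06338476  1.12222028  0.         -2.25830902]
0.2 0.20343975550410878 [ 0.70345174 -0.07180284  0.70345174  0.07180284] [-0.48407294  0.46571358 -0.21187853  0.89320422  0.          0.88328364]
0.2 1.7742360822990053 [-0.44664322  0.54818777 -0.44664322 -0.54818777] [-0.48407294  0.46571358 -0.21187853  0.89320422  0.         -0.68751269]
0.2 -1.3673565712907878 [ 0.54818777  0.44664322  0.54818777 -0.44664322] [-0.48407294  0.46571358 -0.21187853  0.89320422  0.          2.45407996]
0.2 3.345032409093902 [ 0.07180284  0.70345174  0.07180284 -0.70345174] [-0.48407294  0.46571358 -0.21187853  0.89320422  0.         -2.25830902]
```

```bash
cat >> h.py <<'E'
Q=[0.70345174,-0.07180284,0.70345174,0.07180284]; PX,PY=0.5624,-0.2013
E
python3 - <<'E'
from h import *
goto([PX,PY,.40],Q); close_gripper(20); move_linear([PX,PY,.29])
sleep(.2)
s=observe(); print(s["t"],s["ee_pos"],s["gripper_width"],s["wrist_force"])
a,_=grab_frame("top");b,_=grab_frame("side")
a=cv2.resize(a[160:340,380:540],None,fx=2.5,fy=2.5); b=cv2.resize(b[200:380,240:400],None,fx=2.5,fy=2.5)
cv2.imwrite("pics/c1.png",np.hstack([a,b]))
E
```

```text
4.875 [ 0.56256252 -0.20138293  0.29094231] 0.00018063597014238682 [ 1.31124496  0.89127736 -0.84465187]
```

View pics/c1.png

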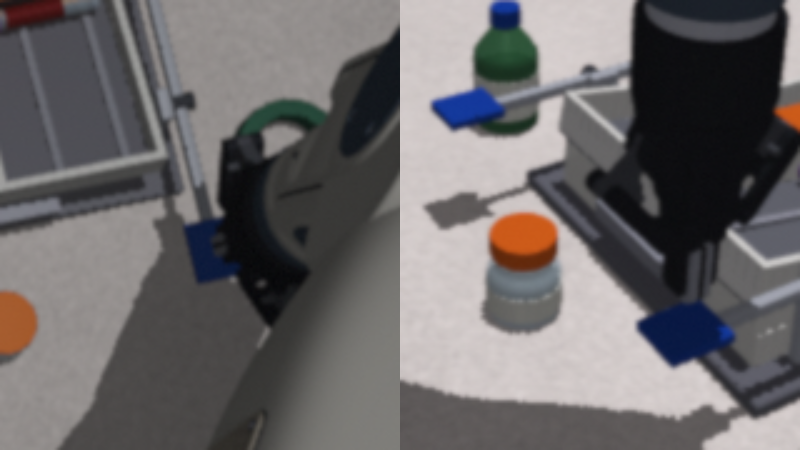

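The closed fingertips hang over the right paddle, with the tips at about crop (690,298) and the paddle at (685,330). I'll go down, feel for contact, then press.

```bash
python3 - <<'E'
from h import *
def f(): return np.mean([observe()["wrist_force"][2] for _ in range(3)])
z=.275; move_linear([PX,PY,z],feed=.06); sleep(.2); f0=f(); print(f0)
while z>.236:
    z-=.003; move_linear([PX,PY,z],feed=.05); sleep(.1); d=f()-f0; print(round(z,3),round(d,2))
    if d>2: break
if d>2:
    zc=z; move_linear([PX,PY,zc-.026],feed=.06); sleep(.4)
    s=observe(); print(s["t"],s["ee_pos"],s["wrist_force"])
a,_=grab_frame("top");b,_=grab_frame("side")
cv2.imwrite("pics/c2.png",np.hstack([cv2.resize(a[80:340,260:500],None,fx=1.6,fy=1.6),cv2.resize(b[180:440,260:510],None,fx=1.6,fy=1.6)]))
E
```

```text
-0.32095412309244503
0.272 0.78
0.269 0.53
0.266 3.63
7.6083 [ 0.56237554 -0.2012792   0.24036639] [0.65816265 0.17070242 6.94500298]
```

View pics/c2.png

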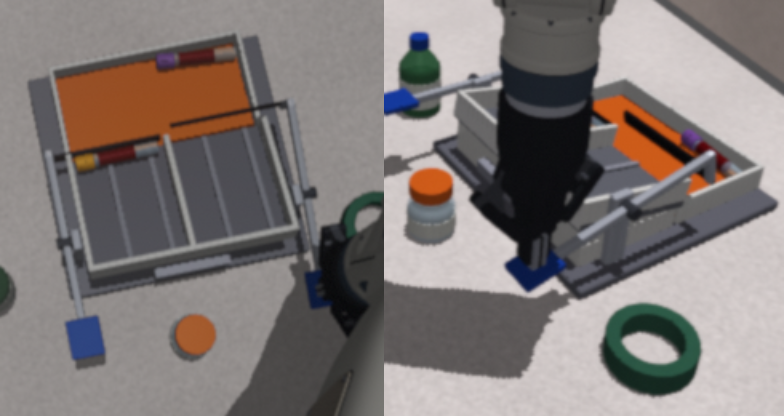

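The right gate is up and the purple tube lies against the far wall of the tray (about 195,58 in the crop). The yellow tube is still at its gate. Next I'll let the paddle up and retreat.

```bash
python3 - <<'E'
from h import *
move_linear([PX,PY,.27],feed=.05); move_linear([PX,PY,.40]); goto([.40,-.30,.42],Q); sleep(.5)
s=observe(); print(s["t"],s["ee_pos"],s["wrist_force"])
a,d=grab_frame("top");b,_=grab_frame("side")
cv2.imwrite("pics/c3.png",np.hstack([cv2.resize(a[80:340,230:530],None,fx=1.3,fy=1.3),cv2.resize(b[180:440,230:510],None,fx=1.3,fy=1.3)]))
E
```

```text
10.7583 [ 0.40029344 -0.29981949  0.41992179] [-0.54281116  0.35626006 -0.39427517]
```

View pics/c3.png

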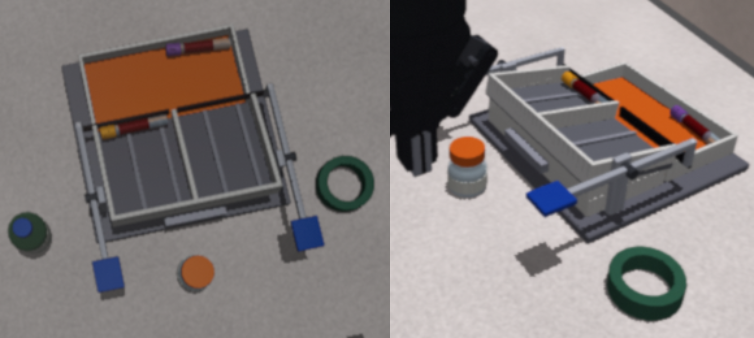

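The right gate is shut and its paddle is up again. The purple tube is in the tray at crop (198,47), yellow is still in its lane at (133,127), and the jar, bottle and tape look unmoved. The arm is clear, so I'll hand in.

```bash
python3 -c "
from h import *
close_job()"
```

```text
the job is handed in; nothing more can be done
```

The purple-capped tube was in the right lane. I pressed that lane's paddle with the closed fingertips, about 26 mm past where I felt contact, and the wrist read about 7 N. The gate lifted and the tube rolled into the tray by itself. I then let the paddle up, backed the arm away, and handed in at about 11 s on the robot's clock.

The last pictures showed the following:
- **Purple tube:** it lies in the tray against the far wall.
- **Levers and gates:** both paddles are up and both gates are shut.
- **Other objects:** the yellow tube is still in its lane, and the jar, bottle and tape stand where they were.
- **Arm:** it is clear of everything, with the wrist force at noise level.

I judged the final positions by eye and did not measure lever angles or tube speed. No check failed or disagreed.

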